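# Load the spool carrier and hold it up level

### The job

On the open part of the table, to the right of the two-pocket wooden carrier, stand two loose spools: put the one that stands the right way up (black resin disc on top) into the carrier's free pocket, sitting on the pocket floor with its disc still up, and let go of it. Then take the carrier by its grip bar, lift it straight up about 10 cm off the table without tipping it, and finish while holding it there, level and still, with both spools in their pockets and nothing but the gripper carrying it. Leave the upside-down spool and everything else on the table as they are.

Things in the scene. Friction and masses are not known exactly. Their poses are not given: they have to be found in the camera images.
- carrier: the carrier: a flat plywood base 200 x 70 x 14 mm, long along its own x, with two round pockets (38 mm across, 6 mm deep, floor 8 mm above the underside) at x = +70 and -70 mm, and in the middle a wooden grip bar 62 (along x) x 14 (along y) x 22 mm high on two posts; 75 mm high in all, about 0.2 kg empty (varies by some 30 %). Origin at the middle of the underside; z up. It stands on the table and may be turned any way round. Loose.
- grip_bar (a point): centre of the carrier's grip bar, 64 mm above the carrier's underside (the bar spans 53 to 75 mm), axes as the carrier's: take it across y (14 mm wide) near its middle, which is above the centre of mass
- free_pocket (a point): the carrier's empty pocket: the point where the centre of a spool seated in it lies, 13 mm above the pocket floor, 7 mm above the top of the base; axes as the carrier's
- full_pocket (a point): the carrier's other pocket, which already holds a spool: the same point there
- next_spool_mid (a point): centre, 13 mm above its foot, of the loose spool that stands the right way up on the table: white drum 33 mm across up to 18 mm, thin flange 37 mm across above it, black disc 23 mm across on top, 26 mm high in all, about 50 g. Grasp it by the drum, high enough to leave the lowest 6 mm free for the pocket. Its z axis points from foot to disc
- done_spool_mid (a point): the same point of the like spool that already sits in the carrier's other pocket
- reject_spool_mid (a point): the same point of the like loose spool that stands upside down on the table, on its black disc, foot up (z axis down), at least 70 mm from the right way up one; to be left alone
- jar_mid (a point): centre of a closed pigment jar 40 x 40 x 36 mm at the back of the work area; to be left alone
- cup_mid (a point): centre of a small open mixing cup 41 x 41 x 28 mm at the back of the work area; to be left alone
Not all that is in view belongs to the job. What is shaped like the part that bears next_spool_mid but green or orange is not meant.

How it is judged:
On the way:
1. the spool sits in the free pocket, disc up and let go, while the carrier still stands on the table (distance between next_spool_mid and free_pocket below 0.006 m and angle between next_spool_mid's own z axis and vertical below 0.2 rad and contact force between the fingers and next_spool below 0.1 N and height (world z) of carrier below 0.006 m and angle between carrier's own z axis and vertical below 0.05 rad), for 0.2 s.
At the end, for the whole second after the job is handed in: Held by the gripper alone: carrier 50-170 mm up, within 200 mm of its start, tilt < 0.12 rad, < 30 mm/s and 0.2 rad/s; both spools disc up in their pockets within 6 mm, not touched by fingers; upside-down spool, jar and cup within 20 mm of their start, not touching the carrier (height (world z) of carrier between 0.05 and 0.17 m and distance of carrier from where it was at the start of the episode below 0.2 m and angle between carrier's own z axis and vertical below 0.12 rad and linear speed of carrier below 0.03 m/s and angular speed of carrier below 0.2 rad/s and contact force between the fingers and carrier above 1 N and distance between next_spool_mid and free_pocket below 0.006 m and angle between each of next_spool_mid, done_spool_mid's own z axis and vertical below 0.2 rad and distance between done_spool_mid and full_pocket below 0.006 m and contact force between the fingers and next_spool below 0.1 N and contact force between the fingers and done_spool below 0.1 N and contact force between carrier and reject_spool below 0.1 N and contact force between carrier and jar below 0.1 N and contact force between carrier and cup below 0.1 N and distance of each of reject_spool_mid, jar_mid, cup_mid from where it was at the start of the episode below 0.02 m); the arm keeps its last pose, push and grip.
It fails at once if the upside-down spool is moved by more than 20 mm (distance of reject_spool_mid from where it was at the start of the episode above 0.02 m).
It fails at once if the pigment jar is moved by more than 20 mm (distance of jar_mid from where it was at the start of the episode above 0.02 m).
It fails at once if the mixing cup is moved by more than 20 mm (distance of cup_mid from where it was at the start of the episode above 0.02 m).
It fails at once if the carrier is tipped by more than 0.3 rad (angle between carrier's own z axis and vertical above 0.3 rad).
It also fails if it takes over 54 s, if anything falls off the work surface, if the arm or the gripper's body presses on something with over 40 N, if the wrist force passes 120 N, or if a joint passes its speed limit or range.

### The arm

A 7-joint arm with a two-finger parallel gripper is mounted at the origin on a cart in front of the work surface, level with it; the furniture and walls round the work are solid. World frame = base frame: x ahead of the robot, y to its left, z up, the work surface at z = 0. Lengths are in m, angles in rad, forces in N, time in s.
With the tool pointing down it reaches from about 0.425 to 1.025 m from the base axis. Payload 3.6 kg.
Tool frame: the origin (TCP) lies between the finger pads; the fingertips stand 25 mm ahead of it and the grasp point (between the pads) lies 6 mm ahead of it; z points along the fingers, y is the direction in which the jaws open and shut (so a half turn about z gives the same grasp; the last joint's range is limited). The gripper opens to 85 mm and grips with 20 to 120 N. Pads are 22 mm wide; open, the fingers measure 114 mm over their backs; the gripper's body (76 mm by 85 mm) begins 54 mm behind the grasp point. The pads swing forward as they close: fully open they stand 13 mm farther back than shut.
Start: joints at [1.232, 0.591, 0.048, 1.609, -0.033, 0.943, -0.034], TCP at [0.176, -0.703, 0.256] pointing down, gripper open.
Joint ranges: [-2.69, 2.69], [-0.47, 2.24], [-1.27, 1.36], [0.19, 2.51], [-1.53, 4.68], [0.08, 2.07], [-3.09, 3.09]. Speed limits (rad/s): [2.57, 2.57, 3.14, 3.14, 3.14, 3.14, 3.14].

### API

Orientations are given as [roll, pitch, yaw] about the fixed x, y, z axes, in that order (R = Rz(yaw) Ry(pitch) Rx(roll)).
In Python, from workcell import bot gives the robot as it stands. The module is installed in compiled form; this text tells all that it offers. Calls block until the motion is done:
- bot.move_ptp(position, orientation): joint-space move of the TCP to a pose.
- bot.move_l(position, vel=0.15, attitude=None, until_force=None): straight line of the TCP; attitude=None keeps the orientation; vel is the mean speed in m/s. With until_force (N) it stops when the force on the tool has changed by that much, and returns True; else False.
- bot.goto_joints(angles): joint-space move.
- bot.command_gripper(opening): opening from 0.0 (shut) to 1.0 (fully open); the grip force is fixed at half the most; returns when the fingers have stopped.
- bot.hold(seconds).
- bot.solve_ik(position, orientation): joint angles nearest the present ones, or None.
- bot.grab_frame(name): name is "scene" or "top" or "wrist"; returns a dict with "img" (400x640x3 uint8, red, green, blue), "fx", "fy", "cx", "cy" (pixels), "camera_from_world" (4x4, takes a point from world to camera coordinates). Camera axes: x right, y down, z forward; pixel columns grow to the right and rows downward; lengths in m; the calibration is good to about 2 mm. A picture is of the moment at which its call begins. There is no depth.
A pose or a line that the arm cannot do raises bot.PlanningError and nothing moves.
- bot.close_job(): hands the job in, once; it reports no verdict.
Readings, each from a call of its own:
- bot.get_t(): time.
- bot.get_joint_pos(): joint angles.
- bot.get_qvel(): joint speeds.
- bot.get_joint_torque(): joint torques, N m.
- bot.get_tcp_pos(): TCP position.
- bot.get_orientation(): TCP orientation.
- bot.get_force(): force on the tool from outside, world axes, zero at the start.
- bot.get_ft_torque(): the same for the moment, N m.
- bot.get_grip_width(): opening from 0.0 (shut) to 1.0 (fully open).
Only numpy, scipy, OpenCV 4.12 (cv2) and the standard library are available. Lean on these libraries where they do the work, as an engineer would, in place of code of your own. Each camera call takes 0.05 s, during which the arm holds its last target.

## Working session

There is one attempt and no reset: what is moved stays moved. The work goes in short steps, each a Python script; the robot and the scene stay as the last script left them, time stands still between calls to the robot, and variables do not carry over. Pictures are saved under pics/ and viewed, and the job is handed in when it is done.

```bash
mkdir -p pics
python3 - <<'E'
from workcell import bot
import cv2,numpy as np,pickle
print(bot.get_t(),bot.get_tcp_pos(),bot.get_orientation())
for n in ("scene","top"):
    f=bot.grab_frame(n); pickle.dump(f,open(f"f_{n}.pkl","wb"))
    cv2.imwrite(f"pics/{n}0.png",f["img"][:,:,::-1]); print(n,f["fx"],f["fy"],f["cx"],f["cy"]);print(np.round(f["camera_from_world"],4))
E
```

```text
0.0 [ 0.17620956 -0.70248054  0.25515174] [-3.13940077e+00  1.62139021e-04  2.45906296e-01]
scene 418.09027005118355 418.09027005118355 317.7914298226004 197.45447672169567
[[ 0.8577 -0.5138  0.0179 -0.5326]
 [-0.3545 -0.6162 -0.7033  0.2306]
 [ 0.3724  0.5969 -0.7107  0.7664]
 [ 0.      0.      0.      1.    ]]
top 456.38945389139496 456.38945389139496 323.0081049576597 199.71763380162176
[[-0.0236 -0.9996  0.0141 -0.0517]
 [-0.9917  0.0216 -0.1269  0.5913]
 [ 0.1265 -0.0169 -0.9918  1.1584]
 [ 0.      0.      0.      1.    ]]
```

View pics/scene0.png

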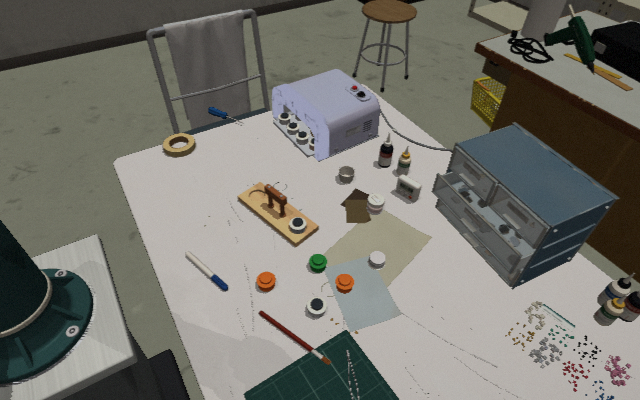

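View pics/top0.png

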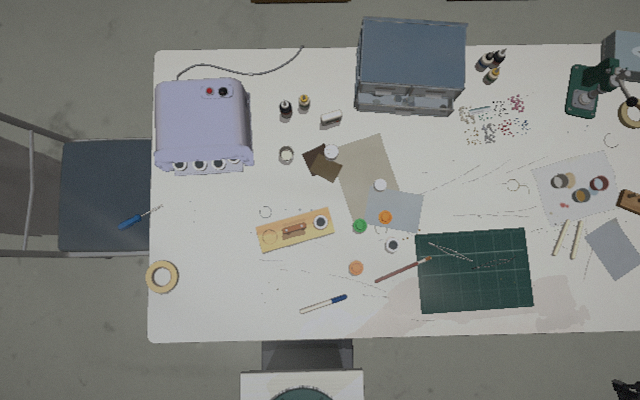

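Run:
```python
import cv2,numpy as np,pickle
a=pickle.load(open("f_top.pkl","rb"))["img"][130:290,245:445,::-1]
b=pickle.load(open("f_scene.pkl","rb"))["img"][160:330,225:425,::-1]
cv2.imwrite("pics/cropT.png",cv2.resize(a,None,fx=3.9,fy=3.7,interpolation=cv2.INTER_CUBIC)[:,:])
cv2.imwrite("pics/cropS.png",cv2.resize(b,None,fx=3.5,fy=3.5,interpolation=cv2.INTER_CUBIC))
```

```text
(no output)
```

View pics/cropT.png

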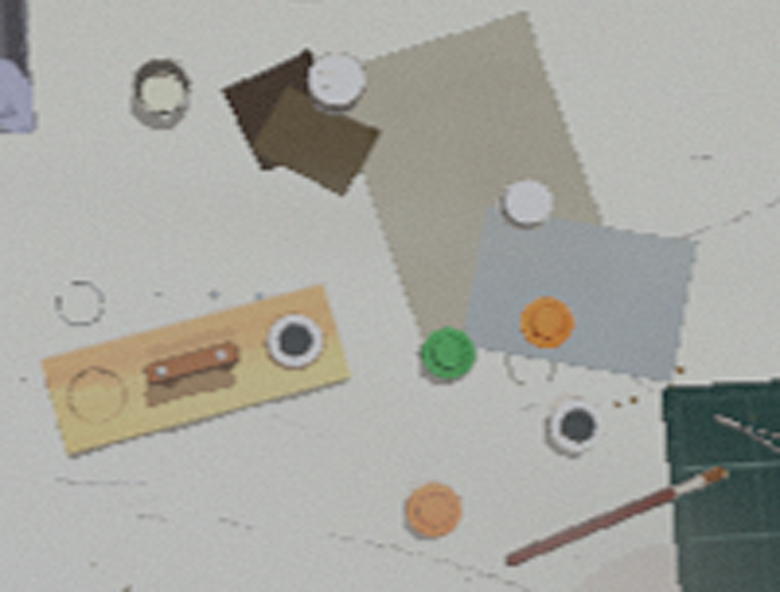

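View pics/cropS.png

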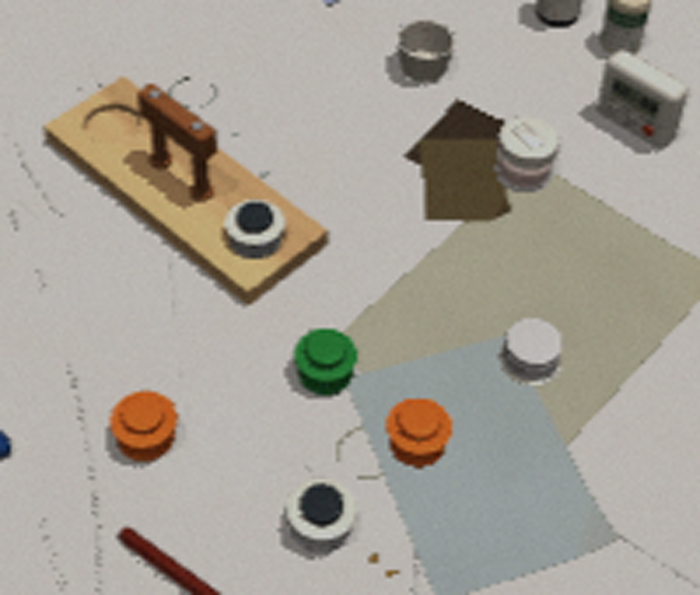

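The top image shows these candidates:
- Black disc on white at (391,245): the upright spool, `next_spool`.
- White at (380,185): foot up, the reject.
- Green (360,226) and orange (386,217), (356,268): decoys.
- (331,151): the jar.
- (287,154): the cup.
- The free pocket is the left one, near (270,237). The full pocket is at (320,222).

The enlarged crop confirms all of this. Next I measure.

```bash
cat > h.py <<'E'
import cv2,numpy as np
def ray(f,u,v):
    T=np.array(f["camera_from_world"]);R=T[:3,:3];o=-R.T@T[:3,3]
    d=R.T@np.array([(u-f["cx"])/f["fx"],(v-f["cy"])/f["fy"],1]);return o,d/np.linalg.norm(d)
def plane(f,u,v,z):
    o,d=ray(f,u,v);return o+d*(z-o[2])/d[2]
def proj(f,p):
    T=np.array(f["camera_from_world"]);c=T[:3,:3]@np.array(p)+T[:3,3]
    return f["fx"]*c[0]/c[2]+f["cx"],f["fy"]*c[1]/c[2]+f["cy"]
def tri(f1,p1,f2,p2):
    A=np.zeros((3,3));b=np.zeros(3);L=[]
    for f,p in((f1,p1),(f2,p2)):
        o,d=ray(f,*p);P=np.eye(3)-np.outer(d,d);A+=P;b+=P@o;L.append((o,P))
    x=np.linalg.solve(A,b);return x,[np.linalg.norm(P@(x-o)) for o,P in L]
def blobs(m,box,lo=20):
    x0,y0,x1,y1=box;mm=np.zeros_like(m,np.uint8);mm[y0:y1,x0:x1]=m[y0:y1,x0:x1]
    n,l,s,c=cv2.connectedComponentsWithStats(mm)
    return [(s[i,4],c[i],(l==i).astype(np.uint8)) for i in range(1,n) if s[i,4]>=lo]
def wood(img):
    h=cv2.cvtColor(img,cv2.COLOR_RGB2HSV);return ((h[...,0]>8)&(h[...,0]<30)&(h[...,1]>60)).astype(np.uint8)
E
python3 - <<'E'
from h import *
import pickle
t=pickle.load(open("f_top.pkl","rb"));s=pickle.load(open("f_scene.pkl","rb"))
def dark(f): return (f["img"].max(2)<90).astype(np.uint8)
P={}
for n,bt,bs,z in(("next",(380,235,402,256),(305,295,330,317),.026),("done",(311,213,330,232),(288,213,308,232),.034)):
    r=[]
    for f,b in((t,bt),(s,bs)):
        q=blobs(dark(f),b,15);q=max(q,key=lambda e:e[0]);r.append(q[1]);print(n,q[0],q[1],plane(f,*q[1],z))
    print(tri(t,r[0],s,r[1]))
# reject
for f,b in((t,(370,175,392,196)),(s,(365,248,388,270))):
    m=((f["img"].min(2)>175)).astype(np.uint8);print("rej",[(q[0],q[1],plane(f,*q[1],.026)) for q in blobs(m,b)])
m=wood(t["img"]);q=max(blobs(m,(250,200,340,260),200),key=lambda e:e[0])
cs,_=cv2.findContours(q[2],cv2.RETR_EXTERNAL,cv2.CHAIN_APPROX_NONE)
c=max(cs,key=cv2.contourArea)[:,0]
w=np.array([plane(t,*p,.014)[:2] for p in c],np.float32)
R=cv2.minAreaRect(w);print("rect",R)
b=cv2.boxPoints(R);print(b)
# pocket ellipse look and bar
h=cv2.cvtColor(t["img"],cv2.COLOR_RGB2HSV)
cv2.imwrite("pics/m.png",cv2.resize(q[2][200:262,250:340]*255,None,fx=6,fy=6))
E
```

```text
next 50 [392.6 244.6] [ 0.46895149 -0.2448704   0.026     ]
next 111 [316.38738739 303.84684685] [ 0.46989713 -0.24615057  0.026     ]
(array([ 0.46960858, -0.2453432 ,  0.02486175]), [np.float64(0.0006861449255165207), np.float64(0.0006861449255165154)])
done 50 [320.26 221.62] [ 0.5329095  -0.05661874  0.034     ]
done 73 [297.2739726  221.84931507] [ 0.53390298 -0.05750938  0.034     ]
(array([ 0.5335354 , -0.05686811,  0.03344093]), [np.float64(0.0006287969220223566), np.float64(0.0006287969220222627)])
rej [(np.int32(98), array([380.14285714, 183.95918367]), array([ 0.6304872 , -0.21852361,  0.026     ]))]
rej [(np.int32(139), array([377.47482014, 256.79856115]), array([ 0.63300029, -0.21635842,  0.026     ]))]
rect ((0.5157120227813721, 0.011168286204338074), (0.0698278397321701, 0.1985727995634079), 14.76443099975586)
[[ 0.45664823  0.09827877]
 [ 0.5072536  -0.09373751]
 [ 0.5747758  -0.0759422 ]
 [ 0.52417046  0.11607408]]
```

View pics/m.png

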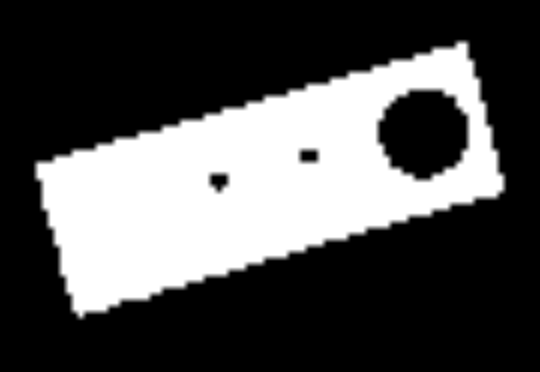

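Run:
```python
from workcell import bot
from h import *
import pickle
for y in(1.8285,-1.313):
    for z in (.1,.25): print(y,z,np.round(bot.solve_ik([.4979,.0789,z],[np.pi,0,y]),2))
bot.move_ptp([.4696,-.2455,.16],[np.pi,0,0])
print(np.round(bot.get_joint_pos(),2),bot.get_tcp_pos(),bot.get_grip_width())
bot.command_gripper(0.62)
f=bot.grab_frame("wrist");pickle.dump(f,open("f_w1.pkl","wb"));cv2.imwrite("pics/w1.png",f["img"][:,:,::-1])
q=blobs((f["img"].max(2)<90).astype(np.uint8),(0,0,640,400),100)
for e in q: print(e[0],e[1],plane(f,*e[1],.026))
print(proj(f,[.4696,-.2455,.026]),bot.get_t(),bot.get_grip_width())
```

```text
1.8285 0.1 [-0.03  0.59 -0.3   2.2   0.42  0.41 -0.41]
1.8285 0.25 [ 0.29  0.39 -0.69  2.08  0.36  0.78 -0.36]
-1.313 0.1 [-0.5   0.61  0.35  2.22 -0.53  0.4  -2.6 ]
-1.313 0.25 [-1.06  0.6   1.19  2.14 -0.73  0.9  -2.31]
[ 0.36  0.49  0.05  2.12 -0.04  0.53 -1.13] [ 0.46961298 -0.24687967  0.16024166] 0.9996577995117274
145 [288.6         13.79310345] [ 0.61346524 -0.2242536   0.026     ]
339 [136.91445428  99.46902655] [ 0.55151278 -0.09630636  0.026     ]
227 [121.14977974 121.00881057] [ 0.53417593 -0.07950445  0.026     ]
618 [ 93.3802589  121.83980583] [ 0.53350164 -0.05576984  0.026     ]
931 [ 24.65843179 140.42749731] [0.51789429 0.00757772 0.026     ]
14670 [503.59972733 184.97948194] [ 0.47745371 -0.41596787  0.026     ]
403 [318.79404467 191.808933  ] [ 0.47104285 -0.2474163   0.026     ]
64434 [391.50026384 317.21276034] [ 0.33005046 -0.32550095  0.026     ]
187 [623.8342246  396.62032086] [ 0.21307252 -0.61388381  0.026     ]
(np.float64(316.7101765998916), np.float64(193.30658764752118)) 2.5667 0.6186505905200335
```

View pics/w1.png

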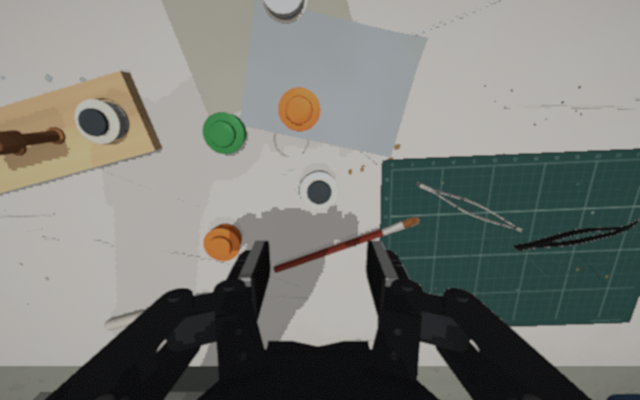

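Run:
```python
from workcell import bot
from h import *
import pickle
print(bot.get_tcp_pos(),bot.get_force())
bot.move_l([.4702,-.246,.06],vel=.12)
print(bot.get_tcp_pos(),bot.get_force())
f=bot.grab_frame("wrist");pickle.dump(f,open("f_w2.pkl","wb"));cv2.imwrite("pics/w2.png",f["img"][:,:,::-1])
for e in blobs((f["img"].max(2)<90).astype(np.uint8),(250,100,400,330),100): print(e[0],e[1],plane(f,*e[1],.026))
for n in("scene","top"):
    g=bot.grab_frame(n);cv2.imwrite(f"pics/{n}2.png",cv2.resize(g["img"][150:350,200:460,::-1],None,fx=3,fy=3)[:600,:800])
```

```text
[ 0.46958273 -0.24559574  0.15998124] [-0.70131408 -0.1749894   0.45514902]
[ 0.47058521 -0.24624179  0.0604656 ] [0.90941933 0.06270754 1.35510354]
1042 [318.46257198 243.08253359] [ 0.47174587 -0.247287    0.026     ]
1360 [258.16985294 278.96029412] [ 0.44724942 -0.21026122  0.026     ]
3124 [370.11107554 292.54353393] [ 0.43729535 -0.27962084  0.026     ]
```

View pics/w2.png

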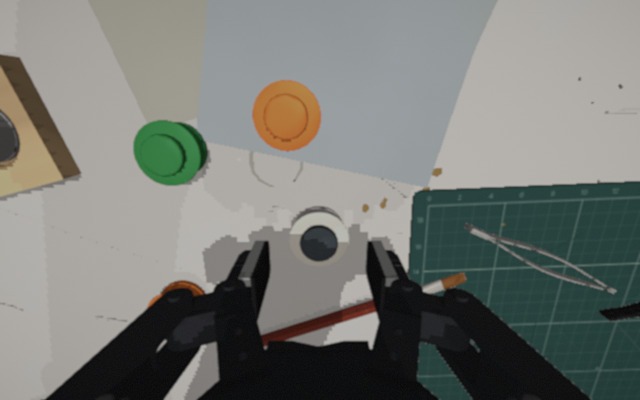

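View pics/scene2.png

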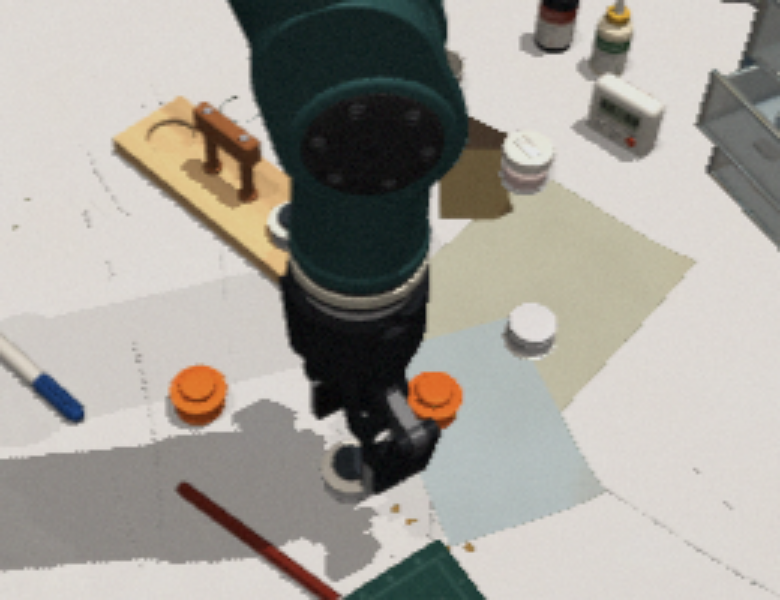

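Run:
```python
from workcell import bot
from h import *
bot.move_l([.4707,-.2463,.040],vel=.1)
print(bot.get_tcp_pos(),bot.get_force())
r=bot.move_l([.4707,-.2463,.015],vel=.025,until_force=4)
print(r,bot.get_tcp_pos(),bot.get_force(),bot.get_t())
f=bot.grab_frame("wrist");cv2.imwrite("pics/w3.png",f["img"][:,:,::-1])
```

```text
[ 0.47040654 -0.24612956  0.03973863] [0.5140557  0.07538366 0.88068086]
True [ 0.47063238 -0.24627723  0.02150605] [-0.69154405  0.77490504  6.28807531] 4.775
```

View pics/w3.png

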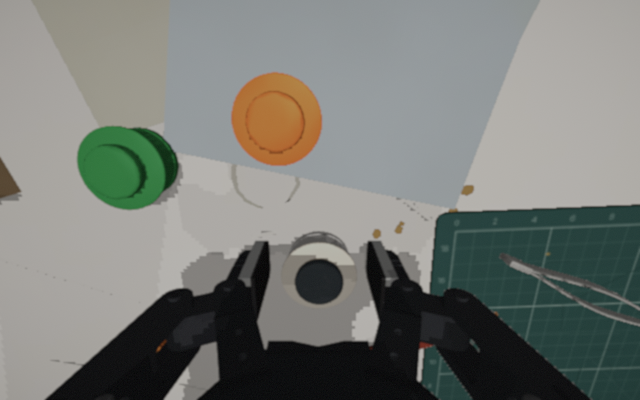

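Run:
```python
from workcell import bot
from h import *
bot.move_l([.4707,-.2463,.0310],vel=.05)
bot.command_gripper(0.0)
print(bot.get_grip_width(),bot.get_grip_width()*85,bot.get_tcp_pos(),bot.get_force())
bot.move_l([.4707,-.2463,.10],vel=.1)
bot.hold(.2)
print(bot.get_grip_width(),bot.get_tcp_pos(),bot.get_force(),bot.get_t())
f=bot.grab_frame("wrist");cv2.imwrite("pics/w4.png",f["img"][:,:,::-1])
g=bot.grab_frame("scene");cv2.imwrite("pics/s4.png",cv2.resize(g["img"][220:350,230:400,::-1],None,fx=4,fy=4))
```

```text
0.35645764550157505 30.298899867633878 [ 0.47063772 -0.24622896  0.03131689] [-0.41212338 -0.11284315  5.25169185]
0.3559716936262646 [ 0.47027652 -0.24609029  0.09931329] [-0.3312771  -0.70426342 -1.01200028] 6.5417
```

View pics/w4.png

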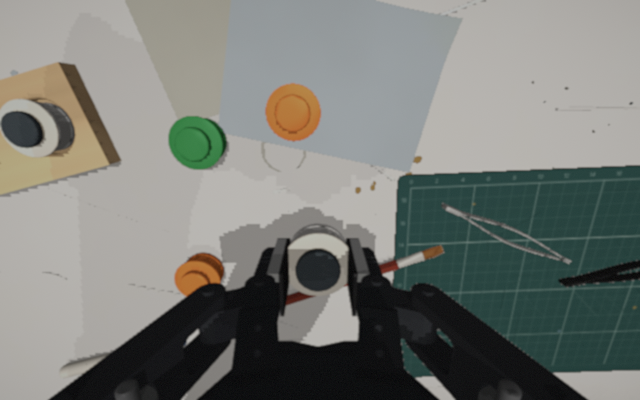

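View pics/s4.png

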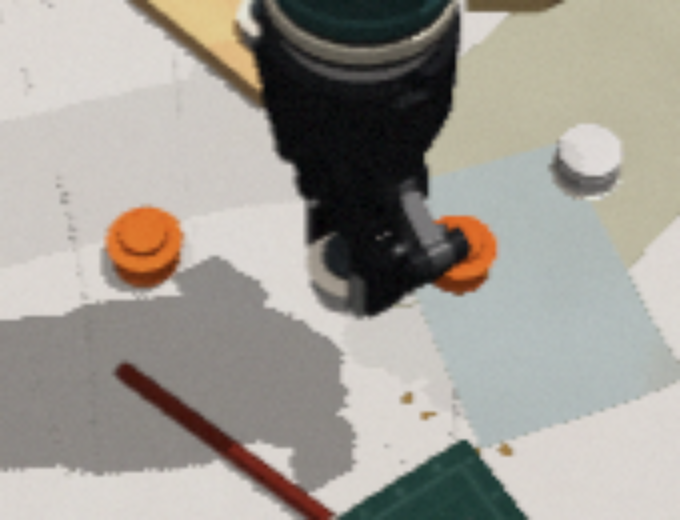

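Run:
```python
from workcell import bot
from h import *
import pickle
yaw=1.8285
bot.move_l([.47,-.2463,.16],vel=.15)
bot.move_ptp([.5092,.0356,.17],[np.pi,0,yaw])
bot.hold(.2)
f=bot.grab_frame("wrist");pickle.dump(f,open("f_w5.pkl","wb"));cv2.imwrite("pics/w5.png",f["img"][:,:,::-1])
print(bot.get_tcp_pos(),bot.get_orientation(),bot.get_t(),bot.get_grip_width())
print("pocket px",proj(f,[.4979,.0789,.014]))
zt=bot.get_tcp_pos()[2]-.031+.026
for e in blobs((f["img"].max(2)<70).astype(np.uint8),(285,230,352,310),300): print(e[0],e[1],plane(f,*e[1],zt),plane(f,*e[1],zt)-bot.get_tcp_pos())
```

```text
[0.50918812 0.03423738 0.1697808 ] [-3.14098198e+00  6.22115254e-04  1.82583023e+00] 8.5417 0.3559298857754052
pocket px (np.float64(318.2800521327578), np.float64(138.34016960833742))
1470 [317.38367347 269.19183673] [0.50848073 0.03550347 0.1647808 ] [-0.00070739  0.00126608 -0.005     ]
```

View pics/w5.png

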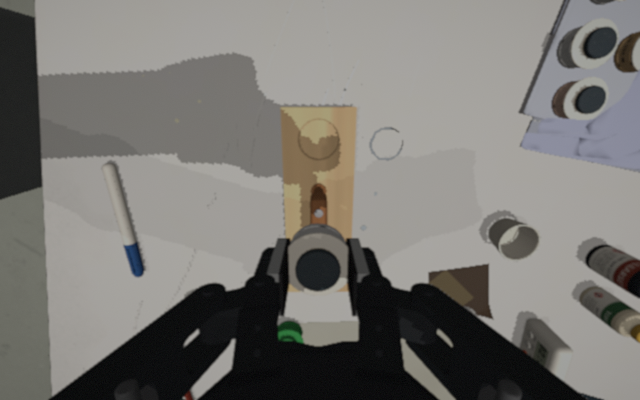

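Run:
```python
from workcell import bot
from h import *
import pickle
yaw=1.8285
f=pickle.load(open("f_w5.pkl","rb"));cv2.imwrite("pics/w5c.png",cv2.resize(f["img"][95:185,265:375,::-1],None,fx=6,fy=6,interpolation=cv2.INTER_CUBIC))
bot.move_l([.4979,.0789,.11],vel=.12,attitude=[np.pi,0,yaw])
bot.move_l([.4979,.0789,.056],vel=.08)
bot.hold(.3)
print(bot.get_tcp_pos(),bot.get_orientation(),bot.get_force())
f=bot.grab_frame("wrist");pickle.dump(f,open("f_w6.pkl","wb"));cv2.imwrite("pics/w6.png",f["img"][:,:,::-1])
f=bot.grab_frame("scene");cv2.imwrite("pics/s6.png",cv2.resize(f["img"][150:260,210:340,::-1],None,fx=5,fy=5))
```

```text
[0.49815068 0.0789394  0.05637969] [ 3.14078510e+00 -2.15161838e-06  1.82844285e+00] [-0.63888255 -0.76304081 -0.05288486]
```

View pics/w5c.png

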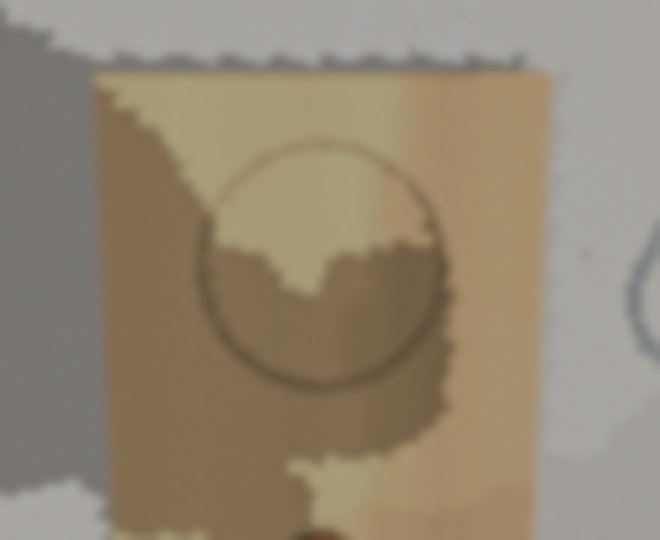

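View pics/w6.png

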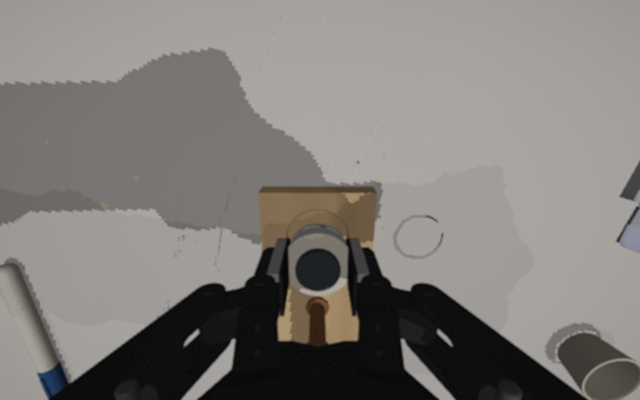

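View pics/s6.png

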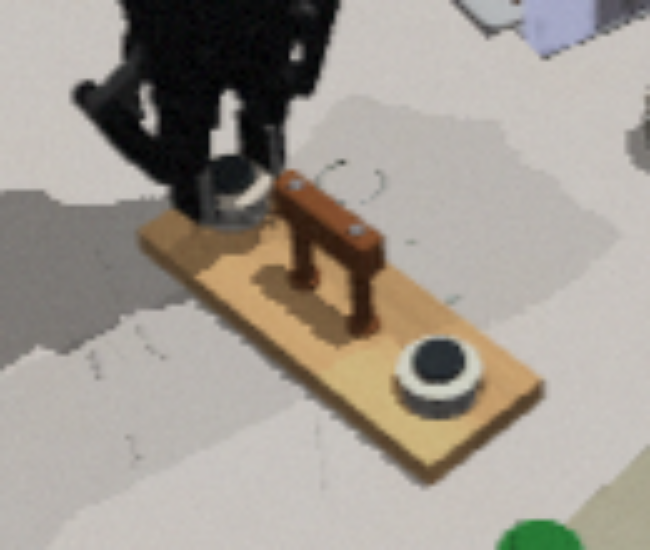

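Run:
```python
from workcell import bot
from h import *
import pickle
f=pickle.load(open("f_w6.pkl","rb"))
for e in blobs((f["img"].max(2)<70).astype(np.uint8),(285,245,352,300),300): print(e[0],e[1],plane(f,*e[1],.0514))
r=bot.move_l([.4979,.0789,.036],vel=.02,until_force=4)
bot.hold(.1)
print(r,bot.get_tcp_pos(),bot.get_force(),bot.get_t())
f=bot.grab_frame("wrist");pickle.dump(f,open("f_w7.pkl","wb"));cv2.imwrite("pics/w7.png",f["img"][:,:,::-1])
f=bot.grab_frame("scene");cv2.imwrite("pics/s7.png",cv2.resize(f["img"][150:260,210:340,::-1],None,fx=5,fy=5))
```

```text
1465 [317.38430034 269.20409556] [0.49744295 0.08041025 0.0514    ]
True [0.49779761 0.07892189 0.03931749] [-0.45300556 -0.28359396  4.91364575] 11.425
```

View pics/s7.png

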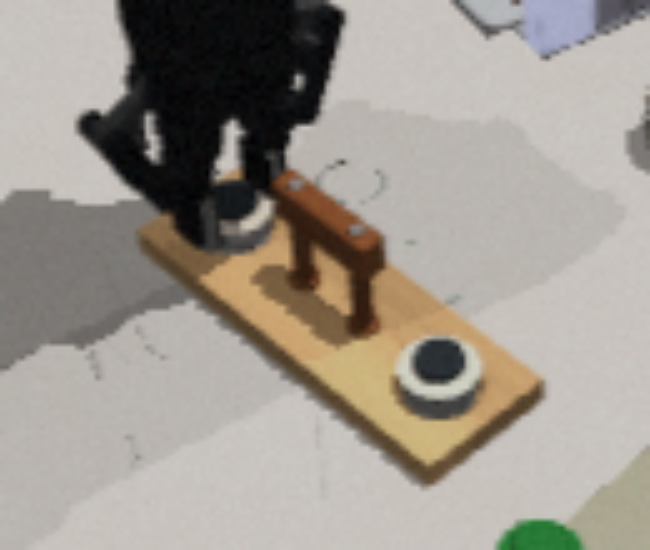

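Contact came at TCP z = 0.0393, and 0.039 is what I expected for a seated spool, so I release it.

Run:
```python
from workcell import bot
from h import *
import pickle
bot.command_gripper(0.6)
bot.hold(.4)
bot.move_l([.4979,.0789,.17],vel=.1)
bot.move_l([.5157,.0112,.2],vel=.15)
bot.hold(.2)
print(bot.get_tcp_pos(),bot.get_force(),bot.get_t())
for n in ("wrist","scene","top"):
    f=bot.grab_frame(n);pickle.dump(f,open(f"f_{n}8.pkl","wb"))
    i=f["img"][:,:,::-1]
    if n=="scene": i=cv2.resize(i[150:260,210:340],None,fx=5,fy=5)
    cv2.imwrite(f"pics/{n}8.png",i)
```

```text
[0.51513953 0.01248101 0.19963351] [-0.64095823  0.223379   -0.16912601] 14.575
```

View pics/wrist8.png

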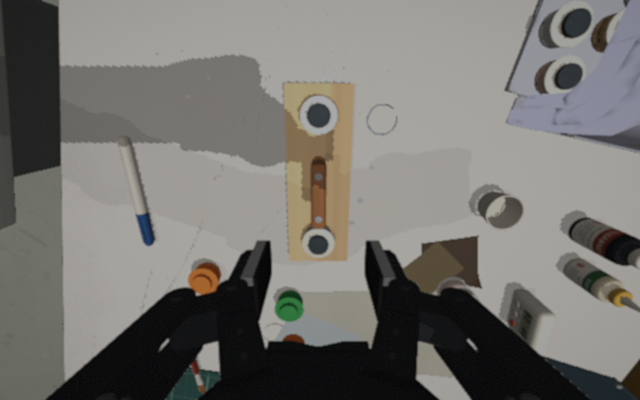

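View pics/scene8.png

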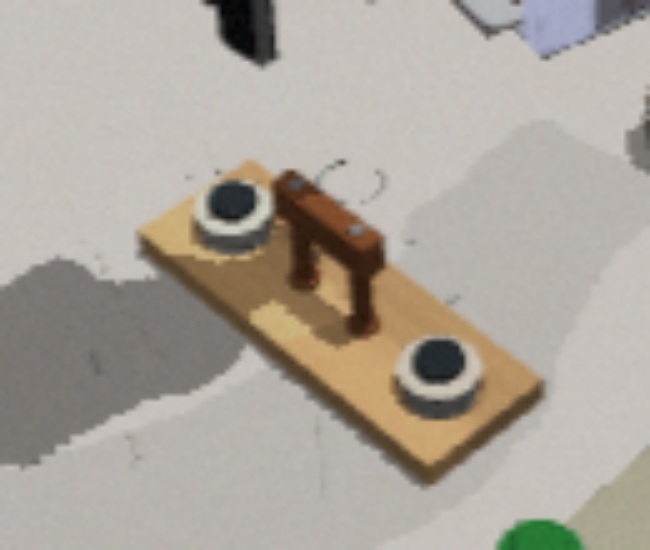

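Run:
```python
from workcell import bot
from h import *
import pickle
for n,bs in(("wrist",[(300,95,338,135),(300,228,338,258)]),("scene",[(247,183,266,198),(288,213,308,232)])):
    f=pickle.load(open(f"f_{n}8.pkl","rb"));P=[]
    for b in bs:
        q=max(blobs((f["img"].max(2)<90).astype(np.uint8),b,15),key=lambda e:e[0]);P.append(plane(f,*q[1],.034));print(n,q[0],q[1],P[-1])
    print("mid",(P[0]+P[1])/2,"dist",np.linalg.norm(P[0]-P[1]),"yaw",np.arctan2(*(P[0]-P[1])[1::-1]))
bot.move_l([.5157,.0112,.12],vel=.12)
bot.move_l([.5157,.0112,.070],vel=.06)
print(bot.get_tcp_pos(),bot.get_force(),bot.get_t())
f=bot.grab_frame("wrist");cv2.imwrite("pics/w9.png",f["img"][:,:,::-1])
```

```text
wrist 419 [318.11933174 114.97852029] [0.49786258 0.07751006 0.034     ]
wrist 284 [317.68309859 244.35915493] [ 0.53274383 -0.05532777  0.034     ]
mid [0.5153032  0.01109115 0.034     ] dist 0.13734114993529403 yaw 1.8275843956125244
scene 58 [255.96551724 189.81034483] [0.49870466 0.0775014  0.034     ]
scene 72 [297.30555556 221.79166667] [ 0.53404275 -0.05739808  0.034     ]
mid [0.51637371 0.01005166 0.034     ] dist 0.13945124198953696 yaw 1.826998155892565
[0.51589694 0.01129231 0.07014538] [ 0.12578518 -0.16038376  0.66934027] 16.525
```

View pics/w9.png

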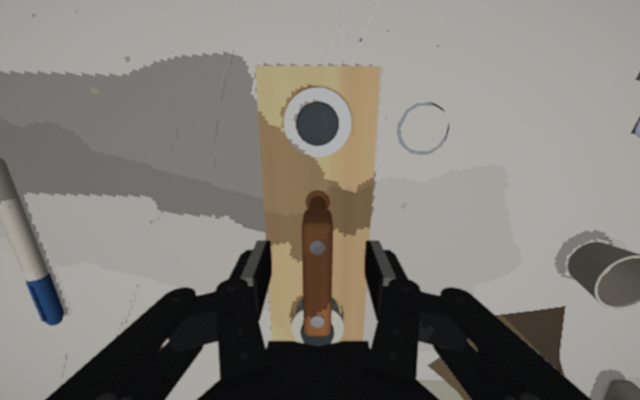

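Run:
```python
from workcell import bot
from h import *
import pickle
bot.command_gripper(0.0)
bot.hold(.2)
print(bot.get_grip_width(),bot.get_tcp_pos(),bot.get_force())
bot.move_l([.5157,.0112,.090],vel=.03)
bot.hold(.3)
print(bot.get_grip_width(),bot.get_tcp_pos(),bot.get_force(),bot.get_ft_torque(),bot.get_t())
f=bot.grab_frame("wrist");cv2.imwrite("pics/w10.png",f["img"][:,:,::-1])
f=bot.grab_frame("scene");cv2.imwrite("pics/s10.png",cv2.resize(f["img"][140:260,200:340,::-1],None,fx=5,fy=5))
```

```text
0.1536790819700237 [0.51569354 0.01107431 0.07034914] [-1.45723052 -0.0346344   5.94530616]
0.1529216245682208 [0.51562953 0.01121306 0.08988593] [-0.02987529 -0.11918958 -2.69067905] [ 0.03356884  0.03391497 -0.04736938] 18.3167
```

View pics/w10.png

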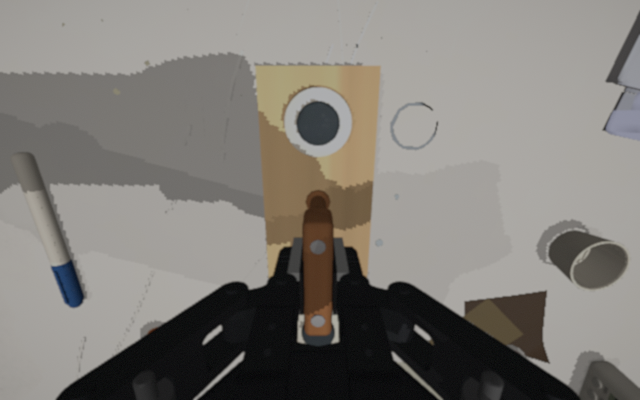

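View pics/s10.png

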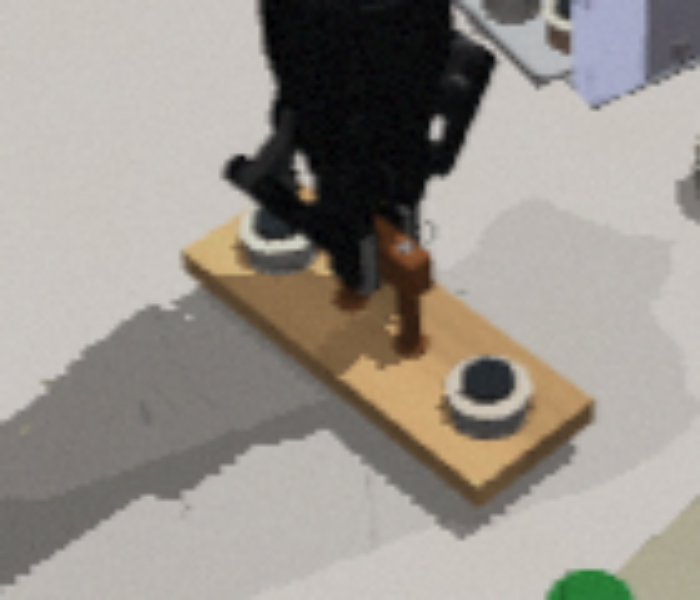

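The carrier is lifted 20 mm, level, with no slip in the wrist view. I continue to 100 mm.

Run:
```python
from workcell import bot
from h import *
import pickle
bot.move_l([.5157,.0112,.170],vel=.05)
bot.hold(.8)
print(bot.get_grip_width(),bot.get_tcp_pos(),bot.get_orientation(),bot.get_force(),np.abs(bot.get_qvel()).max(),bot.get_t())
for n in("wrist","scene","top"):
    f=bot.grab_frame(n);pickle.dump(f,open(f"f_{n}11.pkl","wb"));i=f["img"][:,:,::-1]
    cv2.imwrite(f"pics/{n}11.png",i)
f=pickle.load(open("f_wrist11.pkl","rb"))
q=max(blobs((f["img"].max(2)<90).astype(np.uint8),(290,95,345,150),15),key=lambda e:e[0]);print(q[1],plane(f,*q[1],.134))
```

```text
0.15341902818499714 [0.51570055 0.01117727 0.17000436] [-3.14008681e+00 -9.52450109e-06  1.82840612e+00] [-0.07944546  0.60831362 -3.18007211] 0.0018702820908178682 20.9667
[317.45397048 122.82150387] [0.49783225 0.07788888 0.134     ]
```

View pics/wrist11.png

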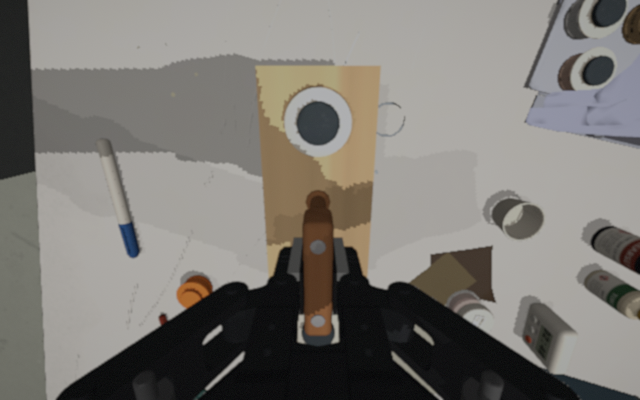

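View pics/scene11.png

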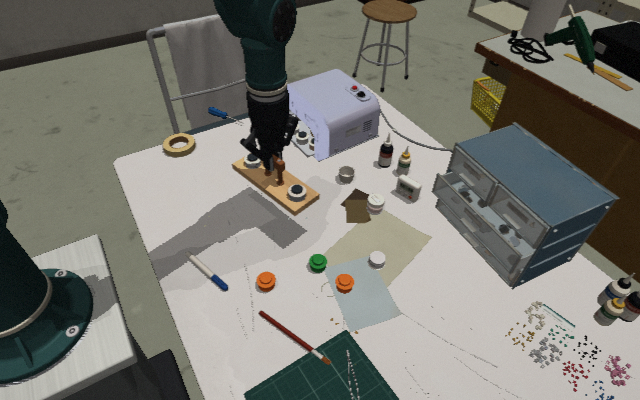

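```bash
python3 -c "
from workcell import bot
bot.close_job()"
```

```text
the job is handed in; nothing more can be done
```

The upright spool is in the carrier's free pocket, and I handed the job in with the gripper holding the carrier about 10 cm off the table. I can't confirm the result, since handing in gives no verdict.

- **Placing:** the spool touched down at a tool height of 0.0393 m; I expected 0.039 m for it seated on the pocket floor. After I let go, its disc was up and the two spools measured 137–139 mm apart, against the nominal 140 mm.
- **Lift:** I took the grip bar at its middle and raised the tool straight from 0.070 m to 0.170 m. The wrist view showed no slip or tilt, the joints were still (under 0.002 rad/s), and the gripper was carrying about 3.2 N. Both spools were in their pockets.
- **Other objects:** the last scene picture shows the upside-down spool, jar and cup where they started, and nothing near the carrier. I judged that by eye and did not measure it.
- **Disagreements:** the wrist camera and the fixed cameras differed by 1–2 mm on positions, within the stated calibration. Two tool-position readings taken just after a move were about 1.4 mm off the commanded position.

It took about 21 s of the 54 s allowed, and no check failed.

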